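Push the slide box down the reader's intake lane

ROBOT

A 6-joint arm with a two-finger parallel gripper is mounted at the origin on the work surface. World frame = base frame: x ahead of the robot, y to its left, z up, the work surface at z = 0. Lengths are in m, angles in rad, forces in N, time in s.
With the tool pointing down it reaches from about 0.3 to 0.875 m from the base axis. Payload 6.4 kg.
Tool frame: the origin (TCP) lies midway between the tips of the shut fingers; the grasp point (between the pads) lies ctrl.grip_depth behind it (ctrl.grip_depth is the distance from the TCP to the grasp point, in m); x points along the fingers, y is the direction in which the jaws open and shut, and the axes are right-handed (so a half turn about x gives the same grasp; the last joint's range is limited). The gripper opens to 85 mm and grips with 20 to 120 N. Pads are 22 mm wide; open, the fingers measure 114 mm over their backs; the gripper's body (76 mm by 85 mm) begins 54 mm behind the grasp point. The pads swing forward as they close: fully open they stand 13 mm farther back than shut.
Start: joints at [1.055, 0.181, 1.607, -0, 1.354, -0.206], TCP at [0.175, 0.548, 0.231] pointing down, gripper open.
Joint ranges: [-2.99, 2.99], [-0.89, 2.07], [0.3, 2.58], [-1.14, 4.28], [0, 2.63], [-3.12, 3.12]. Speed limits (rad/s): [2.57, 2.57, 3.01, 3.14, 3.14, 3.14].

INTERFACE

Orientations are given as a unit quaternion [w, x, y, z].
In Python, from bench import ctrl gives the robot as it stands.
- The arm moves only by the tool carry_out, never from a script. Its argument "motion" is one flat list of numbers, 7 for each row, row after row: the turn, a rotation vector about the tool's x, y, z in degrees, then the shift along the tool's x, y, z in m, then the gripper's target within -1 to 1 (shut at 1, half-way at 0, fully open at -1). A call has 1 to 10 rows; each row shifts and turns the pose as measured when the row begins, along the tool's axes as they then stand; what a row does not reach is not made up. A row lasts 1/10 s, in which the tool goes at most 50 mm and 8.59 degrees, less where a joint would pass 70% of its speed; a pose out of reach is approached as far as the arm can. A call with a gripper value outside its range is refused whole. The fingers move at their own pace and stop on an object; the grip force is fixed at half the most. Time passes only in rows, so rows that do not move let the fingers close. It gives the time, the measured TCP pose, the force and the opening at its end, in the units of the state.
- ctrl.get_obs(): the state, without advancing time (a new reading comes with each control period).
- ctrl.camera(name): name is "scene" or "top" or "wrist"; returns the picture (400x640x3 uint8, blue, green, red); there is no depth.
- ctrl.camera_params(name): a dict with "mtx" (3x3 intrinsics, pixels), "k1" (the pictures are not rectified: a ray, as slopes to the right and down, at radius r is drawn at 1 + k1 r^2 times it, then the intrinsics apply), "pose" (4x4, takes a point from camera to world coordinates); the wrist camera has in their place "hand_eye" (4x4, takes a point from camera to tool coordinates, whose origin is the TCP and whose axes are the tool frame's). Camera axes: x right, y down, z forward; pixel columns grow to the right and rows downward; lengths in m; the calibration is good to about 2 mm. A picture is of the moment at which its call begins: read the wrist's pose just before it. camera_params takes no time and is no camera call.
- ctrl.hand_in(): hands the job in, once; it reports no verdict.
Trained networks look in the newest picture that a camera, given by its name, has taken for a name from the list of things; names that differ only in an ending like _2 or _b are one class to them, and where a whole thing is asked for, a point or a joint stands for the part that bears it (a point fixed in the world has none). Each returns a list of dicts, best first, with "conf" (0 to 1); they miss things now and then, are a little off and sometimes report something else, mostly with a low value. They report only what shows in the picture. A call takes as long as a camera call. They do not tell look-alikes from the thing itself.
- ctrl.boxes_of(camera, thing): "point" ([x, y, z] in m, in the coordinates of the camera as it stood for that picture, good to about 4 mm: the middle of the surface that is visible of it).
- ctrl.trace(camera, thing): "pixels" (400x640 bool, what is visible of it).
- ctrl.landmark_of(camera, thing): "point" ([x, y, z] in m, in the coordinates of the camera as it stood for that picture, good to about 4 mm: a listed point, or the origin of a listed thing).
The state is a dict: "time_s": time; "q": joint angles; "dq": joint speeds; "joint_efforts": joint torques, N m; "eef_pos": TCP position; "eef_rot": TCP orientation; "wrist_force": force on the tool from outside, world axes, zero at the start; "torque": the same for the moment, N m; "opening": opening from 0.0 (shut) to 1.0 (fully open).
Only numpy, scipy, OpenCV 4.12 (cv2) and the standard library are available. Lean on these libraries where they do the work, as an engineer would, in place of code of your own. Each camera call takes 0.05 s, during which the arm holds its last target. There are 200 camera calls.

TASK

Load the slide reader: with the fingertips, push the slide box along the bench, line it up with the lane, and push it down between the two guide rails until it sits fully home against the end stop. Neither the box nor the gripper may touch either rail; slide the box only, never lift or tip it, and leave the other things on the bench where they stand.

Things in the scene. Friction and masses are not known exactly. Their poses are not given: they have to be found in the camera images.
- slide_box: Closed slide box, plain grey plastic with a paper patch on the lid, loose on the bench: 110 mm long (its x), 96 mm wide (its y), 50 mm tall, 0.2 to 0.45 kg, flat smooth sides. Origin at the centre of its underside. It starts in front of the lane's mouth, up to 45 mm to either side of its line and turned up to 0.3 rad, and slides on the bare bench (friction about 0.5 to 0.7).
- intake: Fixed intake of a slide reader: a lane between two rails, roughly crosswise to the robot, mouth to the robot's left, ending at a white housing. Origin on the bench at the middle of the mouth; x runs down the lane to the stop, y across it, z up. The floor is level with the bench, 112 mm wide between the rails. Box home against the stop: its origin at x = 95 mm, y = 0 in this frame.
- rail_a: Guide rail on the +y side of the lane: a plain aluminium bar 190 mm long, 14 mm thick and 18 mm high, fixed to the bench. Origin at the mouth end, on the bench, mid-thickness, 63 mm from the lane's centre line.
- rail_b: The same guide rail on the -y side of the lane.
- lane_stop (a point): Point on the bench at the middle of the face of the black end stop, 150 mm from the mouth. The stop is 18 mm high and as wide as the lane. The white housing behind it begins 190 mm from the mouth, is 250 mm wide and 92 mm tall.
- specimen_jar: round lidded jar, 42 mm across, 62 mm tall, standing loose beside the lane; origin at its underside's centre. Not part of the job.
- stain_bottle: small amber bottle, 36 mm across, 70 mm tall, standing loose on the robot's side of the lane; origin at its underside's centre. Not part of the job.
- petri_stack: stack of dishes (one piece), 60 mm across, 58 mm tall, standing loose beyond the lane; origin at its underside's centre. Not part of the job.
- tube: upright capped tube, 28 mm across, 100 mm tall, standing loose; origin at its underside's centre. Not part of the job.
- marker: marker pen, about 135 mm long, 16 mm thick, lying on the bench; origin on its underside. Not part of the job.
There are look-alikes about, which are no part of the job. What is shaped like the slide_box but turquoise is not meant.

How it is judged:
By the outcome, as a careful person would: the job done as asked, in the order asked, and still so for the second after the job is handed in, with the robot touching nothing.
It also fails if it takes over 72 s, if anything falls off the work surface, if the arm or the gripper's body presses on something with over 40 N, if the wrist force passes 120 N, or if a joint passes its speed limit or range.

## Working session

There is one attempt and no reset: what is moved stays moved. The work goes in short steps, Python scripts to look and compute and a tool call to move; the robot and the scene stay as the last step left them, time stands still between calls to the robot, and variables do not carry over. Pictures are saved under pics/ and viewed, about 8 in all and at most 12, crops included, and the job is handed in when it is done.

Besides the shell and the picture viewer there is one more tool, called after "Call:" in YAML: its name, and indented under it one key for each argument. carry_out: Moves the arm, as the interface text tells. Its arguments: {"type":"object","properties":{"motion":{"type":"array"}},"required":["motion"]}

```bash
mkdir -p pics; cat > h.py <<'E'
import numpy as np, cv2
from bench import ctrl
from scipy.spatial.transform import Rotation as R
def q2m(q): return R.from_quat([q[1],q[2],q[3],q[0]]).as_matrix()
def pose(cam):
    p=ctrl.camera_params(cam)
    if 'pose' in p: return np.array(p['pose']),p
    o=ctrl.get_obs(); T=np.eye(4); T[:3,:3]=q2m(o['eef_rot']); T[:3,3]=o['eef_pos']
    return T@np.array(p['hand_eye']),p
def w(T,pt): return T[:3,:3]@np.array(pt)+T[:3,3]
def rays(p,uv):
    K=np.array(p['mtx']); d=np.array([p['k1'],0,0,0,0.])
    # picture = x(1+k1 r^2)
    return cv2.undistortPoints(np.array(uv,float).reshape(-1,1,2),K,d).reshape(-1,2)
def onplane(T,p,uv,z):
    r=rays(p,uv); d=np.c_[r,np.ones(len(r))]@T[:3,:3].T
    return T[:3,3]+d*((z-T[2,3])/d[:,2])[:,None]
def proj(T,p,X):
    X=np.array(X,float).reshape(-1,3); c=(X-T[:3,3])@T[:3,:3]
    return cv2.projectPoints(c.reshape(-1,1,3),np.zeros(3),np.zeros(3),np.array(p['mtx']),np.array([p['k1'],0,0,0,0.]))[0].reshape(-1,2)
E
python3 - <<'E'
from h import *
np.set_printoptions(precision=4,suppress=True)
o=ctrl.get_obs(); print(o['time_s'],o['eef_pos'],q2m(o['eef_rot']),o['opening'],ctrl.grip_depth)
for c in ['top','scene']:
    T,p=pose(c); im=ctrl.camera(c); cv2.imwrite(f'pics/{c}0.png',im); print(c,T[:3,3],p['k1'])
    for t in ['slide_box','intake','rail_a','lane_stop','specimen_jar','stain_bottle','petri_stack','tube','marker']:
        for d in ctrl.landmark_of(c,t)[:3]: print(c,t,round(d['conf'],2),w(T,d['point']))
E
```

```text
0.0 [0.175  0.5472 0.2304] [[-0.0008  0.3049  0.9524]
 [-0.0015  0.9524 -0.3049]
 [-1.     -0.0017 -0.0004]] 0.9994010242973774 0.0187
top [0.4014 0.0942 0.8338] 0.0035406384718927276
top slide_box 0.84 [0.3555 0.1559 0.0004]
top slide_box 0.63 [ 0.6037  0.1278 -0.0007]
top intake 0.8 [ 0.5599  0.0206 -0.0019]
top rail_a 0.64 [ 0.6227  0.0064 -0.0015]
top rail_a 0.64 [ 0.499   0.0391 -0.0008]
top lane_stop 0.67 [ 0.531  -0.1213 -0.0001]
top specimen_jar 0.66 [ 0.6564 -0.0798  0.0001]
top stain_bottle 0.75 [ 0.4108 -0.0636  0.0042]
top petri_stack 0.55 [ 0.7692 -0.0189  0.    ]
top tube 0.74 [ 0.7898  0.0778 -0.0012]
top marker 0.62 [0.4001 0.3276 0.0042]
scene [1.1505 0.072  0.8925] -0.056301096321411566
scene slide_box 0.97 [0.5972 0.1214 0.002 ]
scene slide_box 0.93 [ 0.3543  0.1546 -0.0003]
scene slide_box 0.67 [ 0.5223 -0.1228  0.0008]
scene intake 0.97 [0.5562 0.022  0.0029]
scene intake 0.56 [0.3999 0.3273 0.0004]
scene rail_a 0.73 [0.4977 0.0366 0.0028]
scene rail_a 0.71 [0.5583 0.0173 0.002 ]
scene rail_a 0.66 [0.6225 0.002  0.0036]
scene lane_stop 0.91 [ 0.52   -0.1234  0.0041]
scene specimen_jar 0.83 [ 0.6561 -0.079   0.0023]
scene stain_bottle 0.52 [ 0.4091 -0.0638  0.0026]
scene petri_stack 0.81 [ 0.7677 -0.0138  0.0059]
scene petri_stack 0.51 [ 0.4069 -0.0636  0.0031]
scene tube 0.75 [0.5574 0.0201 0.0011]
scene tube 0.73 [ 0.7878  0.0764 -0.003 ]
scene tube 0.56 [ 0.7688 -0.0149  0.003 ]
scene marker 0.54 [0.4014 0.3287 0.0042]
```

View pics/top0.png

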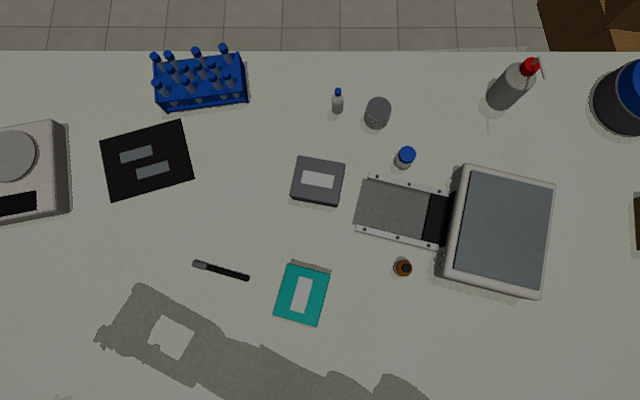

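```bash
python3 - <<'E'
from h import *
np.set_printoptions(precision=4,suppress=True)
T,p=pose('top'); im=ctrl.camera('top')
for t in ['slide_box','rail_a']:
    for d in ctrl.trace('top',t)[:3]:
        m=d['pixels'].astype(np.uint8); c=max(cv2.findContours(m,0,1)[0],key=cv2.contourArea)
        z=0.05 if t=='slide_box' else 0.018
        X=onplane(T,p,c[:,0,:],z)[:,:2].astype(np.float32)
        rc=cv2.minAreaRect(X); print(t,d['conf'],rc, im[d['pixels']].mean(0)); print(cv2.boxPoints(rc))
E
```

```text
slide_box 0.84 ((0.3548241853713989, 0.15374481678009033), (0.09709388762712479, 0.11173022538423538), 76.04794311523438) [111.8264 116.6051  44.2299]
[[0.2889 0.1201]
 [0.3973 0.0932]
 [0.4207 0.1874]
 [0.3123 0.2143]]
slide_box 0.57 ((0.5975106358528137, 0.1239326000213623), (0.11105971038341522, 0.10645107179880142), 79.6380844116211) [84.1099 83.3778 84.647 ]
[[0.5352 0.0789]
 [0.6399 0.0597]
 [0.6599 0.169 ]
 [0.5551 0.1881]]
rail_a 0.63 ((0.5981858372688293, -0.08439294248819351), (0.1887601763010025, 0.018602509051561356), 76.62995147705078) [115.1044 119.4743 120.1841]
[[ 0.5673 -0.1741]
 [ 0.5854 -0.1784]
 [ 0.6291  0.0053]
 [ 0.611   0.0096]]
rail_a 0.59 ((0.47490063309669495, -0.05446794629096985), (0.1914251297712326, 0.016778770834207535), 76.09528350830078) [117.0083 121.3366 121.1733]
[[ 0.4438 -0.1454]
 [ 0.46   -0.1494]
 [ 0.506   0.0364]
 [ 0.4898  0.0405]]
```

The grey box is at about (317,180) px and the turquoise look-alike at (302,294). The lane mouth is at about (360,210), running right to the housing. I'll push the far side first to square the box up, then push from the rear. First I need a closer look from the wrist camera.

Call:
carry_out:
  motion: [0, 0, 0, -0.01, -0.024, 0.036, -0.2, 0, 0, 0, -0.01, -0.024, 0.036, -0.2, 0, 0, 0, -0.01, -0.024, 0.036, -0.2, 0, 0, 0, -0.01, -0.024, 0.036, -0.2, 0, 0, 0, -0.01, -0.024, 0.036, -0.2, 0, 0, 0, -0.01, -0.024, 0.036, -0.2, 0, 0, 0, -0.01, -0.024, 0.036, -0.2, 0, 0, 0, -0.01, -0.024, 0.036, -0.2, 0, 0, 0, -0.01, -0.024, 0.036, -0.2, 0, 0, 0, -0.01, -0.024, 0.036, -0.2]

```text
time_s: 2.15
eef_pos: [0.4511, 0.2009, 0.3341]
eef_rot: [0.7, 0.105, 0.699, -0.105]
wrist_force: [1.3, 0.5, 0.0]
opening: 0.603
```

```bash
python3 - <<'E'
from h import *
np.set_printoptions(precision=4,suppress=True)
T,p=pose('wrist'); o=ctrl.get_obs(); print(o['eef_pos'],o['opening'],p['hand_eye'],T[:3,3],T[:3,2])
for X in [[.6,.124,.05],[.56,.02,0],[.52,-.13,0]]: print(proj(T,p,X))
E
```

```text
[0.4511 0.2009 0.3341] 0.6029238918465983 [[ 0.0006 -0.2623  0.965  -0.1428]
 [ 1.     -0.0004 -0.0007 -0.0005]
 [ 0.0006  0.965   0.2623 -0.0665]
 [ 0.      0.      0.      1.    ]] [0.3872 0.22   0.4769] [ 0.2517 -0.0776 -0.9647]
[[302.5247 273.9347]]
[[237.6643 255.1258]]
[[146.0526 258.1768]]
```

Call:
carry_out:
  motion: [0, 0, 0, 0, -0.025, 0.028, -0.2, 0, 0, 0, 0, -0.025, 0.028, -0.2, 0, 0, 0, 0, -0.025, 0.028, -0.2, 0, 0, 0, 0, -0.025, 0.028, -0.2, 0, 0, 0, 0, 0, 0, -0.2]

```text
time_s: 2.65
eef_pos: [0.5347, 0.0618, 0.337]
eef_rot: [0.702, 0.108, 0.696, -0.107]
wrist_force: [-0.4, -0.4, 0.1]
opening: 0.596
```

```bash
cat > m.py <<'E'
from h import *
import sys
np.set_printoptions(precision=4,suppress=True)
cam=sys.argv[1]
T,p=pose(cam); im=ctrl.camera(cam); cv2.imwrite(f'pics/{sys.argv[2]}.png',im)
o=ctrl.get_obs(); print(o['time_s'],o['eef_pos'],o['opening'])
for t in ['intake','lane_stop','slide_box','rail_a']:
    for d in ctrl.landmark_of(cam,t)[:3]: print(t,round(d['conf'],2),w(T,d['point']))
for t in ['slide_box','rail_a']:
    for d in ctrl.trace(cam,t)[:3]:
        m=d['pixels'].astype(np.uint8); c=max(cv2.findContours(m,0,1)[0],key=cv2.contourArea)
        X=onplane(T,p,c[:,0,:],0.05 if t=='slide_box' else 0.018)[:,:2].astype(np.float32)
        rc=cv2.minAreaRect(X); print(t,round(d['conf'],2),rc,im[d['pixels']].mean(0)); print(cv2.boxPoints(rc).round(4).tolist())
E
python3 m.py wrist w1
```

```text
2.7 [0.5338 0.0636 0.3371] 0.595082288873129
intake 0.85 [ 0.5602  0.0234 -0.0025]
intake 0.34 [ 0.4096 -0.0667 -0.0021]
lane_stop 0.61 [ 0.5187 -0.127   0.0037]
lane_stop 0.47 [0.6244 0.0076 0.002 ]
slide_box 0.76 [0.3558 0.1508 0.0003]
slide_box 0.61 [0.6025 0.1211 0.0024]
rail_a 0.9 [0.6225 0.0085 0.0027]
rail_a 0.62 [0.4973 0.0347 0.0014]
slide_box 0.94 ((0.383361279964447, 0.1428327113389969), (0.097994364798069, 0.06690743565559387), 72.59905242919922) [115.6709 118.7663  51.8623]
[[0.3368000090122223, 0.10610000044107437], [0.40059998631477356, 0.08609999716281891], [0.42989999055862427, 0.17960000038146973], [0.366100013256073, 0.1995999962091446]]
slide_box 0.81 ((0.5966621041297913, 0.1210314929485321), (0.11047618836164474, 0.1014622375369072), 79.67578887939453) [105.4257 101.9496 103.62  ]
[[0.536899983882904, 0.07580000162124634], [0.6366999745368958, 0.0575999990105629], [0.656499981880188, 0.1662999987602234], [0.5566999912261963, 0.18449999392032623]]
rail_a 0.97 ((0.5947966575622559, -0.08682352304458618), (0.1899006962776184, 0.021435759961605072), 76.34956359863281) [132.3154 133.5306 134.3901]
[[0.5619999766349792, -0.17659999430179596], [0.5827999711036682, -0.18160000443458557], [0.6276000142097473, 0.002899999963119626], [0.6068000197410583, 0.00800000037997961]]
rail_a 0.97 ((0.47551605105400085, -0.056709349155426025), (0.19037944078445435, 0.016739238053560257), 75.99962615966797) [141.3223 142.6499 143.5169]
[[0.44440001249313354, -0.1469999998807907], [0.46059998869895935, -0.15109999477863312], [0.5066999793052673, 0.03359999880194664], [0.4903999865055084, 0.037700001150369644]]
```

View pics/w1.png

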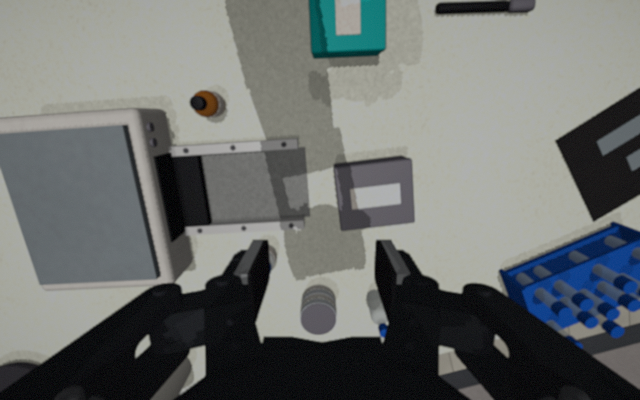

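```bash
cat > go.py <<'E'
from h import *
import sys
np.set_printoptions(precision=4,suppress=True)
TH=np.radians(76.2); D=-np.array([np.cos(TH),np.sin(TH)]); N=np.array([-D[1],D[0]]); M=np.array([.5599,.0218])
def lane(p): r=np.array(p[:2])-M; return r@D,r@N
def state():
    o=ctrl.get_obs(); Rm=q2m(o['eef_rot']); print('t',o['time_s'],'pos',o['eef_pos'],'lane',np.array(lane(o['eef_pos'])),'F',o['wrist_force'],'open',o['opening'],'yawY',np.degrees(np.arctan2(Rm[1,1],Rm[0,1])),'down',Rm[:,0]); return o,Rm
def go(s,n,z,yaw):
    o,Rm=state(); P=np.r_[M+s*D+n*N,z]
    t=np.radians(yaw); Rt=np.array([[0,np.cos(t),np.sin(t)],[0,np.sin(t),-np.cos(t)],[-1,0,0]],float)
    print('turn(deg)',np.degrees(R.from_matrix(Rm.T@Rt).as_rotvec()),'shift before turn',Rm.T@(P-o['eef_pos']),'after turn',Rt.T@(P-o['eef_pos']))
if __name__=='__main__': go(*map(float,sys.argv[1:5]))
E
python3 go.py -0.107 0.100 0.02 76.2
```

```text
t 3.0 pos [0.5326 0.0669 0.3376] lane [-0.0373 -0.0373] F [ 0.1126 -0.0133 -1.2605] open 0.6004568724922208 yawY 72.89570084070492 down [ 0.0075  0.0009 -1.    ]
turn(deg) [-3.3049  0.3995 -0.1666] shift before turn [0.3188 0.0765 0.1309] after turn [0.3176 0.0697 0.1373]
```

Call:
carry_out:
  motion: [-3.3, 0.4, -0.2, 0, 0, 0, -0.2, 0, 0, 0, 0, 0.0174, 0.0343, -0.2, 0, 0, 0, 0, 0.0174, 0.0343, -0.2, 0, 0, 0, 0, 0.0174, 0.0343, -0.2, 0, 0, 0, 0, 0.0174, 0.0343, -0.2, 0, 0, 0, 0, 0, 0, -0.2, 0, 0, 0, 0.045, 0, 0, -0.2, 0, 0, 0, 0.045, 0, 0, -0.2, 0, 0, 0, 0.045, 0, 0, -0.2, 0, 0, 0, 0.045, 0, 0, -0.2]

```text
time_s: 4.0
eef_pos: [0.6886, 0.1158, 0.1625]
eef_rot: [0.709, 0.079, 0.696, -0.078]
wrist_force: [0.5, 0.0, 0.6]
opening: 0.601
```

```bash
python3 go.py -0.107 0.100 0.02 76.2
```

```text
t 4.0 pos [0.6886 0.1158 0.1625] lane [-0.122   0.1025] F [0.4674 0.0206 0.6032] open 0.6011473987828662 yawY 77.24448195065615 down [ 0.0177 -0.0006 -0.9998]
turn(deg) [ 1.0428  0.9964 -0.1971] shift before turn [ 0.1424 -0.0154 -0.0053] after turn [ 0.1425 -0.015  -0.0025]
```

Call:
carry_out:
  motion: [1, 1, -0.2, 0, 0, 0, -0.2, 0, 0, 0, 0.03, -0.007, -0.001, -0.2, 0, 0, 0, 0.03, -0.007, -0.001, -0.2, 0, 0, 0, 0.03, 0, 0, -0.2, 0, 0, 0, 0.025, 0, 0, -0.2, 0, 0, 0, 0, 0, 0, -0.2]

```text
time_s: 4.6
eef_pos: [0.6817, 0.1066, 0.0518]
eef_rot: [0.701, 0.084, 0.703, -0.084]
wrist_force: [-1.1, -0.4, -1.1]
opening: 0.602
```

```bash
python3 go.py -0.107 0.100 0.02 76.2
```

```text
t 4.6 pos [0.6817 0.1066 0.0518] lane [-0.1114  0.0981] F [-1.1033 -0.3955 -1.0764] open 0.6023299267988289 yawY 76.29684534987878 down [-0.0031  0.     -1.    ]
turn(deg) [ 0.0968 -0.1709  0.0414] shift before turn [ 0.0318 -0.0044  0.002 ] after turn [ 0.0318 -0.0044  0.0019]
```

Call:
carry_out:
  motion: [0, 0, 0, 0.012, -0.004, 0.001, -0.2, 0, 0, 0, 0.012, 0, 0.001, -0.2, 0, 0, 0, 0.006, 0, 0, -0.2, 0, 0, 0, 0, 0, 0, -0.2]

```text
time_s: 5.0
eef_pos: [0.6882, 0.1026, 0.029]
eef_rot: [0.705, 0.084, 0.699, -0.084]
wrist_force: [-0.9, -1.3, -0.8]
opening: 0.599
```

```bash
python3 go.py -0.107 0.06 0.02 76.2; python3 m.py scene s1 | grep -A1 slide_box
```

```text
t 5.0 pos [0.6882 0.1026 0.029 ] lane [-0.1091  0.1053] F [-0.8717 -1.2761 -0.7962] open 0.599337367601199 yawY 76.32505100379555 down [ 0.0079 -0.0002 -1.    ]
turn(deg) [ 0.1247  0.4413 -0.0939] shift before turn [ 0.0086 -0.002  -0.0454] after turn [ 0.009  -0.0021 -0.0453]
slide_box 0.53 [ 0.4084 -0.0629  0.0039]
slide_box 0.52 [ 0.5225 -0.1231  0.0027]
rail_a 0.76 [0.5003 0.0325 0.0013]
--
slide_box 0.6 ((0.6003156304359436, 0.16603431105613708), (0.02092648856341839, 0.0769297182559967), 76.96435546875) [59.4615 56.5192 58.3029]
[[0.5605000257492065, 0.16449999809265137], [0.6353999972343445, 0.14720000326633453], [0.6401000022888184, 0.16760000586509705], [0.5651999711990356, 0.18490000069141388]]
slide_box 0.59 ((0.3153976798057556, 0.14903956651687622), (0.07274198532104492, 0.046703632920980453), 88.56373596191406) [69.6102 72.4542 32.1288]
[[0.29109999537467957, 0.11330000311136246], [0.337799996137619, 0.11209999769926071], [0.33970001339912415, 0.18479999899864197], [0.2930000126361847, 0.1860000044107437]]
slide_box 0.58 ((0.5113013982772827, -0.16649587452411652), (0.43190935254096985, 0.297865629196167), 75.76368713378906) [68.2488 68.5271 67.2434]
[[0.31380000710487366, -0.3391999900341034], [0.6025999784469604, -0.4124000072479248], [0.7088000178337097, 0.006200000178068876], [0.42010000348091125, 0.0794999971985817]]
```

View pics/s1.png

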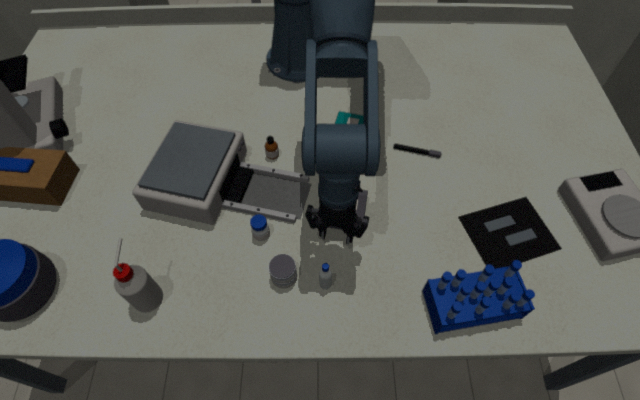

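Call:
carry_out:
  motion: [0.1, 0.4, -0.1, 0.006, -0.001, -0.004, -0.2, 0, 0, 0, 0, 0, -0.006, -0.2, 0, 0, 0, 0, 0, -0.006, -0.2, 0, 0, 0, 0, 0, -0.006, -0.2, 0, 0, 0, 0, 0, -0.004, -0.2, 0, 0, 0, 0, 0, 0, -0.2]

```text
time_s: 5.95
eef_pos: [0.6601, 0.1085, 0.0229]
eef_rot: [0.702, 0.085, 0.702, -0.085]
wrist_force: [0.6, -0.0, 0.6]
opening: 0.602
```

```bash
python3 go.py -0.107 0.059 0.021 76.2
```

```text
t 5.95 pos [0.6601 0.1085 0.0229] lane [-0.1081  0.0766] F [ 0.6089 -0.0481  0.6208] open 0.6019865113118263 yawY 76.23989675053366 down [ 0.0003 -0.0004 -1.    ]
turn(deg) [0.0399 0.0217 0.0175] shift before turn [ 0.0019 -0.0011 -0.0176] after turn [ 0.0019 -0.0011 -0.0176]
```

Call:
carry_out:
  motion: [0, 0, 0, 0.001, -0.001, -0.004, -0.2, 0, 0, 0, 0, 0, -0.004, -0.2, 0, 0, 0, 0, 0, -0.004, -0.2, 0, 0, 0, 0, 0, -0.004, -0.2]

```text
time_s: 6.35
eef_pos: [0.646, 0.1107, 0.0233]
eef_rot: [0.704, 0.085, 0.7, -0.085]
wrist_force: [1.7, -0.5, -0.0]
opening: 0.598
```

```bash
python3 go.py -0.107 0.059 0.021 76.2; python3 m.py wrist w2
```

```text
t 6.35 pos [0.646  0.1107 0.0233] lane [-0.1068  0.0624] F [ 1.6563 -0.4816 -0.0126] open 0.5981238987045748 yawY 76.21427424500898 down [ 0.0062 -0.0012 -1.    ]
turn(deg) [ 0.0142  0.3591 -0.0192] shift before turn [ 0.0023  0.0002 -0.0034] after turn [ 0.0023  0.0002 -0.0034]
6.4 [0.6455 0.1109 0.0233] 0.5961559066854417
intake 0.85 [ 0.5595  0.023  -0.0039]
slide_box 0.94 [0.5895 0.1248 0.0013]
slide_box 0.52 [ 0.6578 -0.0782 -0.0049]
slide_box 0.41 [0.6239 0.0081 0.0022]
rail_a 0.89 [0.622  0.0077 0.0045]
slide_box 0.84 ((0.5893152356147766, 0.12497231364250183), (0.10822456330060959, 0.09121273458003998), 76.18270111083984) [98.2802 95.5263 98.5054]
[[0.5321000218391418, 0.08330000191926956], [0.6207000017166138, 0.061500001698732376], [0.6464999914169312, 0.16660000383853912], [0.5580000281333923, 0.188400000333786]]
rail_a 0.78 ((0.5073612928390503, 0.023480165749788284), (0.04138178005814552, 0.002303686458617449), 75.12931060791016) [80.1278 80.8827 81.4834]
[[0.5008999705314636, 0.003800000064074993], [0.5031999945640564, 0.0031999999191612005], [0.5138000249862671, 0.04320000112056732], [0.5116000175476074, 0.043800000101327896]]
rail_a 0.73 ((0.6115953326225281, -0.019596390426158905), (0.07371104508638382, 0.020732959732413292), 75.82391357421875) [151.6416 152.8717 153.7418]
[[0.5924999713897705, -0.052799999713897705], [0.6126000285148621, -0.05790000036358833], [0.6306999921798706, 0.01360000018030405], [0.6105999946594238, 0.018699999898672104]]
```

View pics/w2.png

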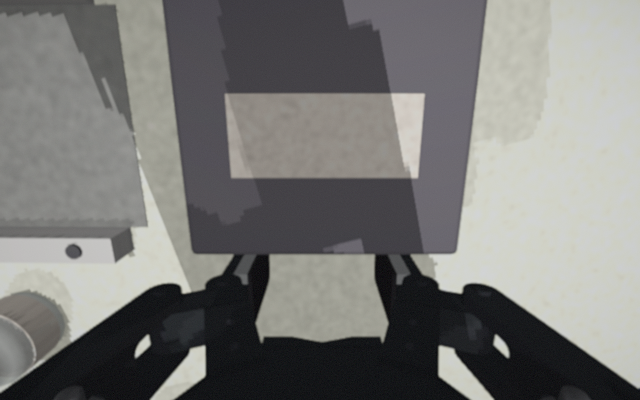

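Call:
carry_out:
  motion: [0, 0, 0, 0.001, 0, -0.0015, -0.2, 0, 0, 0, 0, 0, 0, -0.2]

```text
time_s: 6.9
eef_pos: [0.6455, 0.1109, 0.0225]
eef_rot: [0.705, 0.085, 0.699, -0.085]
wrist_force: [0.6, -0.2, 0.4]
opening: 0.6
```

```bash
python3 go.py -0.107 0.059 0.021 76.2; python3 m.py wrist w3|grep -A1 -E "slide_box|rail"
```

```text
t 6.9 pos [0.6455 0.1109 0.0225] lane [-0.107   0.0618] F [ 0.5993 -0.2088  0.3767] open 0.6000861027026857 yawY 76.22759291702612 down [ 0.0072 -0.0014 -1.    ]
turn(deg) [ 0.0275  0.422  -0.0223] shift before turn [ 0.0015  0.     -0.0029] after turn [ 0.0015  0.     -0.0028]
slide_box 0.66 [0.5875 0.1256 0.002 ]
rail_a 0.82 [0.6228 0.009  0.0022]
slide_box 0.84 ((0.588713526725769, 0.1252102255821228), (0.10791714489459991, 0.09061984717845917), 76.19913482666016) [98.568  95.7968 98.7852]
[[0.5317999720573425, 0.0835999995470047], [0.6197999715805054, 0.06199999898672104], [0.6456000208854675, 0.16680000722408295], [0.5576000213623047, 0.188400000333786]]
rail_a 0.73 ((0.6118993759155273, -0.0192541666328907), (0.07315812259912491, 0.02093072235584259), 75.79847717285156) [150.7736 151.9088 152.8352]
[[0.5928000211715698, -0.05209999904036522], [0.613099992275238, -0.05730000138282776], [0.6309999823570251, 0.01360000018030405], [0.6107000112533569, 0.018799999728798866]]
```

Call:
carry_out:
  motion: [0, 0.4, 0, 0, 0, 0.012, -0.2, 0, 0, 0, 0, 0, 0.02, -0.2, 0, 0, 0, -0.04, 0, 0, -0.2, 0, 0, 0, -0.045, 0, 0, -0.2, 0, 0, 0, -0.045, 0, 0, -0.2, 0, 0, 0, -0.02, 0, 0, -0.2, 8.2, 0, 0, 0, 0.03, 0, -0.2, 8.2, 0, 0, 0, 0.03, 0, -0.2, 8.2, 0, 0, 0, 0.03, 0, -0.2, 8.2, 0, 0, 0, 0, 0, -0.2]

```text
time_s: 8.25
eef_pos: [0.7068, 0.1881, 0.1702]
eef_rot: [0.64, 0.284, 0.653, -0.289]
wrist_force: [-0.8, -0.5, -0.0]
opening: 0.599
```

Call:
carry_out:
  motion: [8.2, 0, 0, 0, 0, 0, -0.2, 8.2, 0, 0, 0, 0, 0, -0.2, 8.2, 0, 0, 0, 0, 0, -0.2, 8.2, 0, 0, 0, 0, 0, -0.2, 8.2, 0, 0, 0, 0, 0, -0.2, 8.2, 0, 0, 0, 0, 0, -0.2, 0, 0, 0, 0, 0, 0, -0.2]

```text
time_s: 8.95
eef_pos: [0.703, 0.1907, 0.1657]
eef_rot: [-0.452, -0.53, -0.467, 0.545]
wrist_force: [-0.8, -0.3, -0.4]
opening: 0.604
```

```bash
python3 go.py -0.2 0.001 0.1 -13.8
```

```text
t 8.95 pos [0.703  0.1907 0.1657] lane [-0.1982  0.0986] F [-0.8313 -0.3247 -0.3706] open 0.6036902297688169 yawY -9.000317544561206 down [-0.0302  0.0017 -0.9995]
turn(deg) [4.8019 0.2448 1.7145] shift before turn [ 0.0685 -0.0951 -0.0102] after turn [ 0.0657 -0.0976 -0.0018]
```

Call:
carry_out:
  motion: [4.8, 0.2, 1.7, 0, 0, 0, -0.2, 0, 0, 0, 0.01, -0.033, -0.0005, -0.2, 0, 0, 0, 0.02, -0.033, -0.0005, -0.2, 0, 0, 0, 0.02, -0.032, -0.001, -0.2, 0, 0, 0, 0.016, 0, 0, -0.2, 0, 0, 0, 0, 0, 0, -0.2]

```text
time_s: 9.55
eef_pos: [0.6038, 0.2155, 0.0962]
eef_rot: [-0.442, -0.551, -0.442, 0.553]
wrist_force: [-0.1, 0.2, 0.1]
opening: 0.6
```

```bash
python3 go.py -0.2 0.001 0.021 -13.8; python3 m.py wrist w4
```

```text
t 9.55 pos [0.6038 0.2155 0.0962] lane [-0.1985 -0.0036] F [-0.1149  0.1794  0.0561] open 0.5999381116975294 yawY -12.653093643201684 down [-0.0015 -0.0011 -1.    ]
turn(deg) [1.147  0.08   0.0669] shift before turn [ 0.0752  0.0047 -0.0015] after turn [ 0.0752  0.0046 -0.0015]
9.6 [0.6045 0.2156 0.0973] 0.5975012050736086
slide_box 0.97 [ 0.3539  0.1512 -0.0003]
slide_box 0.87 [ 0.5864  0.1253 -0.0005]
slide_box 0.86 ((0.38369646668434143, 0.19104516506195068), (0.14380906522274017, 0.06368003040552139), 22.914588928222656) [66.1077 67.994  17.803 ]
[[0.3050999939441681, 0.1923999935388565], [0.32989999651908875, 0.13369999825954437], [0.46230000257492065, 0.18970000743865967], [0.4375, 0.2484000027179718]]
slide_box 0.64 ((0.5939792990684509, 0.162833109498024), (0.07384879887104034, 0.08928447216749191), 75.57315063476562) [70.5859 67.9755 69.7601]
[[0.5414999723434448, 0.13819999992847443], [0.628000020980835, 0.11599999666213989], [0.646399974822998, 0.1875], [0.5598999857902527, 0.20970000326633453]]
```

View pics/w4.png

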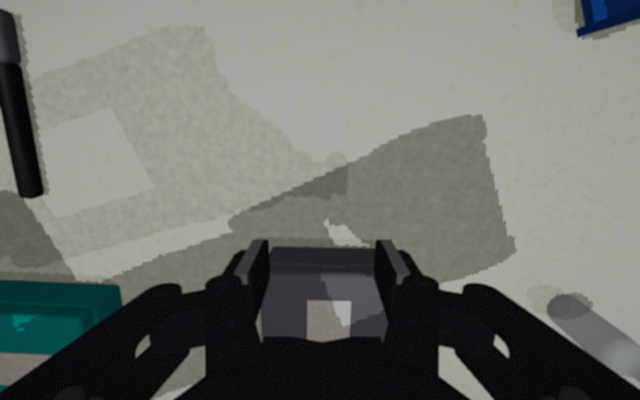

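```bash
python3 -c "
from h import *
print(np.round(ctrl.get_obs()['q'],3))"
```

```text
[ 1.570e-01  4.640e-01  1.524e+00 -1.000e-03  1.149e+00  3.820e-01]
```

The camera faces away from the box here, so I'll turn the gripper half round to watch the box and rails while pushing.

Call:
carry_out:
  motion: [-8.5, 0, 0, 0, 0, 0, -0.2, -8.5, 0, 0, 0, 0, 0, -0.2, -8.5, 0, 0, 0, 0, 0, -0.2, -8.5, 0, 0, 0, 0, 0, -0.2, -8.5, 0, 0, 0, 0, 0, -0.2, -8.5, 0, 0, 0, 0, 0, -0.2, -8.5, 0, 0, 0, 0, 0, -0.2, -8.5, 0, 0, 0, 0, 0, -0.2, -8.5, 0, 0, 0, 0, 0, -0.2, -8.5, 0, 0, 0, 0, 0, -0.2]

```text
time_s: 10.9
eef_pos: [0.6155, 0.2136, 0.1063]
eef_rot: [0.705, 0.104, 0.694, -0.101]
wrist_force: [-0.1, -0.0, -0.6]
opening: 0.599
```

Call:
carry_out:
  motion: [-8.5, 0, 0, 0, 0, 0, -0.2, -8.5, 0, 0, 0, 0, 0, -0.2, -8.5, 0, 0, 0, 0, 0, -0.2, -8.5, 0, 0, 0, 0, 0, -0.2, -8.5, 0, 0, 0, 0, 0, -0.2, -8.5, 0, 0, 0, 0, 0, -0.2, -8.5, 0, 0, 0, 0, 0, -0.2, -8.5, 0, 0, 0, 0, 0, -0.2, -8.5, 0, 0, 0, 0, 0, -0.2, -8.5, 0, 0, 0, 0, 0, -0.2]

```text
time_s: 11.9
eef_pos: [0.6235, 0.2117, 0.1131]
eef_rot: [0.59, -0.407, 0.573, 0.397]
wrist_force: [-1.5, -0.8, -0.5]
opening: 0.601
```

```bash
python3 go.py -0.2 0.001 0.021 166.2
```

```text
t 11.9 pos [0.6235 0.2117 0.1131] lane [-0.1996  0.0165] F [-1.4766 -0.7717 -0.5068] open 0.6011515703721472 yawY 159.25714522697615 down [ 0.0279  0.003  -0.9996]
turn(deg) [-6.9333  0.6399  1.4744] shift before turn [ 0.0917  0.0177 -0.0026] after turn [0.0921 0.0155 0.0004]
```

Call:
carry_out:
  motion: [-6.9, 0.6, 1.5, 0, 0, 0, -0.2, 0, 0, 0, 0, 0.0075, 0, -0.2, 0, 0, 0, 0, 0.0075, 0, -0.2, 0, 0, 0, 0, 0, 0, -0.2]

```text
time_s: 12.3
eef_pos: [0.6097, 0.2149, 0.1148]
eef_rot: [0.557, -0.437, 0.555, 0.436]
wrist_force: [-0.4, 0.2, -0.1]
opening: 0.598
```

```bash
python3 go.py -0.2 0.001 0.021 166.2; python3 m.py wrist w5
```

```text
t 12.3 pos [0.6097 0.2149 0.1148] lane [-0.1994  0.0023] F [-0.438   0.246  -0.1411] open 0.5975186480658526 yawY 166.2175895340034 down [ 0.0028  0.0013 -1.    ]
turn(deg) [0.0177 0.1108 0.1387] shift before turn [0.0938 0.0016 0.0004] after turn [0.0938 0.0013 0.0006]
12.35 [0.6101 0.2148 0.1149] 0.6020605692425125
slide_box 0.77 [0.5887 0.123  0.0014]
slide_box 0.7 [ 0.3551  0.1525 -0.0003]
slide_box 0.61 ((0.4142560660839081, 0.154994398355484), (0.06083398684859276, 0.06062626838684082), 75.66546630859375) [57.7177 58.9192  3.5754]
[[0.3774000108242035, 0.13300000131130219], [0.4361000061035156, 0.11800000071525574], [0.451200008392334, 0.1770000010728836], [0.39239999651908875, 0.19200000166893005]]
```

Call:
carry_out:
  motion: [0, 0, 0, 0.035, 0.001, 0, -0.2, 0, 0, 0, 0.03, 0, 0, -0.2, 0, 0, 0, 0.02, 0, 0, -0.2, 0, 0, 0, 0.006, 0, 0, -0.2, 0, 0, 0, 0, 0, 0, -0.2]

```text
time_s: 13.15
eef_pos: [0.6128, 0.2151, 0.023]
eef_rot: [0.559, -0.438, 0.554, 0.435]
wrist_force: [-0.1, -0.4, 0.4]
opening: 0.599
```

```bash
python3 go.py -0.18 0.001 0.021 166.2; python3 m.py wrist w5
```

```text
t 13.15 pos [0.6128 0.2151 0.023 ] lane [-0.2003  0.0053] F [-0.1046 -0.3911  0.3854] open 0.599203265205712 yawY 166.22053180130203 down [ 0.0081  0.002  -1.    ]
turn(deg) [0.0213 0.2193 0.422 ] shift before turn [ 0.0019  0.0043 -0.0203] after turn [ 0.002   0.0043 -0.0203]
13.2 [0.613  0.2151 0.0235] 0.6008988649982311
slide_box 0.79 [0.588  0.127  0.0016]
slide_box 0.87 ((0.5928301811218262, 0.14649757742881775), (0.06545364111661911, 0.09426979720592499), 76.05887603759766) [100.0332  97.4378 100.5093]
[[0.5392000079154968, 0.12610000371932983], [0.6306999921798706, 0.10339999943971634], [0.6464999914169312, 0.16689999401569366], [0.5550000071525574, 0.18960000574588776]]
```

View pics/w5.png

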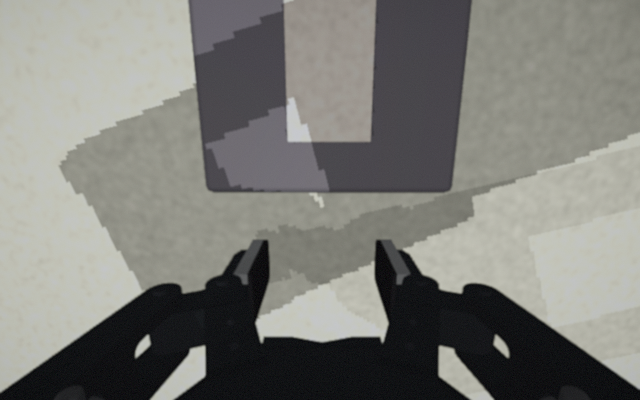

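Call:
carry_out:
  motion: [0, 0.2, 0.4, 0.001, 0.004, 0, -0.2, 0, 0, 0, 0, 0, -0.01, -0.2, 0, 0, 0, 0, 0, -0.01, -0.2, 0, 0, 0, 0, 0, -0.008, -0.2, 0, 0, 0, 0, 0, -0.008, -0.2, 0, 0, 0, 0, 0, -0.008, -0.2, 0, 0, 0, 0, 0, -0.008, -0.2]

```text
time_s: 14.2
eef_pos: [0.5975, 0.163, 0.0255]
eef_rot: [0.559, -0.437, 0.554, 0.436]
wrist_force: [0.7, 1.7, 0.1]
opening: 0.598
```

```bash
python3 go.py -0.13 0.001 0.021 166.2; python3 m.py wrist w6
```

```text
t 14.2 pos [0.5975 0.163  0.0255] lane [-0.1461  0.0029] F [0.6934 1.7393 0.0576] open 0.5976171722315318 yawY 166.25124555414595 down [ 0.0067  0.0025 -1.    ]
turn(deg) [0.0519 0.232  0.3395] shift before turn [ 0.0044  0.0019 -0.0161] after turn [ 0.0045  0.0019 -0.0161]
14.25 [0.5973 0.1617 0.0254] 0.5972238330772591
slide_box 0.82 [0.5823 0.098  0.0011]
slide_box 0.76 ((0.5829511284828186, 0.10593779385089874), (0.09204462170600891, 0.09466537833213806), 76.09208679199219) [107.43   104.6058 107.4446]
[[0.5259000062942505, 0.07259999960660934], [0.6177999973297119, 0.04989999905228615], [0.6399999856948853, 0.13920000195503235], [0.5480999946594238, 0.16200000047683716]]
```

Call:
carry_out:
  motion: [0, 0.2, 0.3, 0.004, 0.0015, -0.008, -0.2, 0, 0, 0, 0, 0, -0.008, -0.2, 0, 0, 0, 0, 0, 0, -0.2]

```text
time_s: 14.85
eef_pos: [0.5934, 0.1497, 0.022]
eef_rot: [0.557, -0.437, 0.555, 0.437]
wrist_force: [0.6, -0.5, -0.5]
opening: 0.599
```

```bash
python3 go.py -0.10 0.001 0.021 166.2; python3 m.py top t6; python3 m.py wrist w7
python3 -c "
import cv2
a=cv2.imread('pics/t6.png')[130:270,260:480];a=cv2.resize(a,None,fx=2.8,fy=2.8);b=cv2.imread('pics/w7.png')[:200]
b=cv2.resize(b,(616,193));cv2.imwrite('pics/c7.png',cv2.vconcat([a,b]))"
```

```text
t 14.85 pos [0.5934 0.1497 0.022 ] lane [-0.1322  0.002 ] F [ 0.5835 -0.4953 -0.4616] open 0.5986042449341868 yawY 166.3891757552889 down [ 0.0031  0.0015 -1.    ]
turn(deg) [0.1893 0.1276 0.1532] shift before turn [ 0.001   0.0011 -0.0322] after turn [ 0.001   0.001  -0.0322]
14.9 [0.5933 0.1499 0.0219] 0.6008364162289588
lane_stop 0.74 [0.6194 0.0084 0.0042]
lane_stop 0.65 [ 0.5295 -0.1202  0.0013]
lane_stop 0.17 [ 0.584   0.0884 -0.0006]
slide_box 0.98 [0.5831 0.0879 0.0003]
slide_box 0.47 [ 0.4127 -0.0645 -0.0001]
rail_a 0.71 [ 0.5016  0.0419 -0.0013]
rail_a 0.65 [ 0.5601  0.0212 -0.0004]
rail_a 0.59 [0.6204 0.0062 0.0006]
slide_box 0.74 ((0.5173027515411377, -0.16874884068965912), (0.41962572932243347, 0.26581141352653503), 76.02264404296875) [105.1382 107.7591 105.2218]
[[0.3377000093460083, -0.3402000069618225], [0.5956000089645386, -0.40450000762939453], [0.6970000267028809, 0.0027000000700354576], [0.4390000104904175, 0.06700000166893005]]
slide_box 0.72 ((0.5695762038230896, 0.06233082711696625), (0.05596201866865158, 0.10365942865610123), 77.14395141601562) [90.4237 89.651
[... 544 characters left out ...]
054654523730278015), (0.18706175684928894, 0.017313538119196892), 76.64036560058594) [144.1121 148.7216 148.5484]
[[0.4456000030040741, -0.1437000036239624], [0.46239998936653137, -0.1476999968290329], [0.5056999921798706, 0.034299999475479126], [0.4887999892234802, 0.03830000013113022]]
15.25 [0.5935 0.1505 0.0221] 0.6003334378126678
slide_box 0.76 [ 0.5779  0.0833 -0.0014]
slide_box 0.91 ((0.5795520544052124, 0.09310533106327057), (0.08959449827671051, 0.09412863850593567), 76.30030059814453) [110.4921 107.6657 110.4906]
[[0.5231999754905701, 0.06069999933242798], [0.6147000193595886, 0.03840000182390213], [0.6359000205993652, 0.12549999356269836], [0.5443999767303467, 0.1477999985218048]]
```

View pics/c7.png

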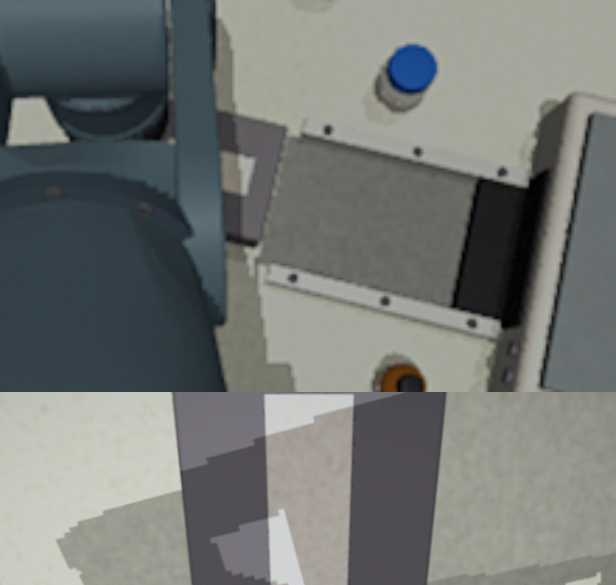

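Call:
carry_out:
  motion: [0.2, 0.1, 0.2, 0.001, 0.001, -0.008, -0.2, 0, 0, 0, 0, 0, -0.008, -0.2, 0, 0, 0, 0, 0, -0.008, -0.2, 0, 0, 0, 0, 0, -0.008, -0.2, 0, 0, 0, 0, 0, -0.008, -0.2]

```text
time_s: 16.05
eef_pos: [0.5837, 0.1117, 0.0219]
eef_rot: [0.558, -0.436, 0.555, 0.437]
wrist_force: [1.7, 3.2, -0.4]
opening: 0.601
```

```bash
python3 go.py -0.06 0.001 0.021 166.2; python3 m.py wrist w8;  python3 m.py top t8 | grep -A1 -E 'slide_box 0.*\('
python3 -c "
import cv2
a=cv2.imread('pics/t8.png')[130:270,260:480];a=cv2.resize(a,None,fx=2.5,fy=2.5);b=cv2.imread('pics/w8.png')[:220]
b=cv2.resize(b,(550,190));cv2.imwrite('pics/c8.png',cv2.vconcat([a,b]))"
```

```text
t 16.05 pos [0.5837 0.1117 0.0219] lane [-0.093   0.0016] F [ 1.6881  3.1958 -0.4179] open 0.6014920455419565 yawY 166.262358436852 down [ 0.0029  0.0039 -1.    ]
turn(deg) [0.0626 0.2563 0.1074] shift before turn [ 0.0008  0.0007 -0.033 ] after turn [ 0.0009  0.0006 -0.033 ]
16.1 [0.5834 0.1105 0.0218] 0.5981480647715895
slide_box 0.92 [0.5662 0.0469 0.0004]
rail_a 0.89 [0.6233 0.0084 0.002 ]
rail_a 0.82 [0.4959 0.0374 0.0001]
slide_box 0.91 ((0.5698297023773193, 0.05519095063209534), (0.09109514951705933, 0.09458302706480026), 76.20568084716797) [114.7805 111.7203 114.4471]
[[0.5130000114440918, 0.022199999541044235], [0.6049000024795532, -0.0003000000142492354], [0.6266000270843506, 0.08810000121593475], [0.5347999930381775, 0.11069999635219574]]
slide_box 0.73 ((0.4581776559352875, 0.1329604983329773), (0.0070596719160676, 0.0316903181374073), 1.9160346984863281) [71.4069 73.1053 21.5339]
[[0.45410001277923584, 0.14869999885559082], [0.4551999866962433, 0.11699999868869781], [0.46219998598098755, 0.11720000207424164], [0.4611999988555908, 0.14890000224113464]]
rail_a 0.84 ((0.495
[... 590 characters left out ...]
[0.6191999912261963, 0.007499999832361937]]
slide_box 0.74 ((0.5599851012229919, 0.00014198292046785355), (0.026454336941242218, 0.09803734719753265), 89.06695556640625) [93.6536 91.0185 92.6467]
[[0.5108000040054321, -0.012299999594688416], [0.6087999939918518, -0.013899999670684338], [0.6092000007629395, 0.012600000016391277], [0.5112000107765198, 0.0142000000923872]]
slide_box 0.15 ((0.5162208676338196, -0.17402467131614685), (0.4062900245189667, 0.26278701424598694), 75.77792358398438) [102.4846 104.7833 102.131 ]
[[0.33889999985694885, -0.33869999647140503], [0.5936999917030334, -0.4032000005245209], [0.6934999823570251, -0.009399999864399433], [0.43880000710487366, 0.0551999993622303]]
```

View pics/c8.png

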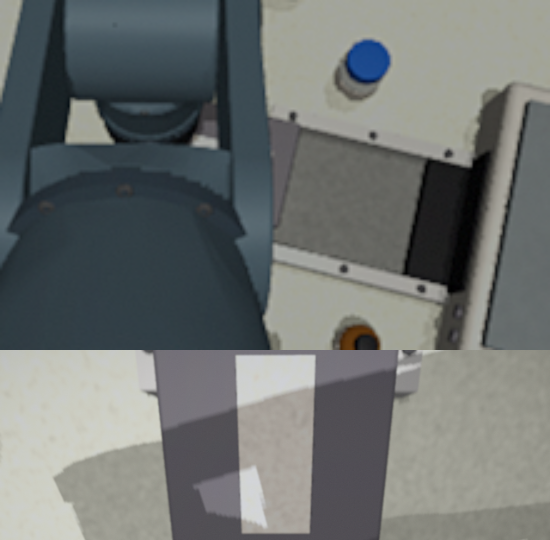

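Both rail ends show either side of the box, about (145,375) and (410,375) px in the lower panel. The box is square and within about 1.5 mm of the centre line, so I'll keep pushing.

Call:
carry_out:
  motion: [0.1, 0.2, 0.1, 0.001, 0.001, -0.008, -0.2, 0, 0, 0, 0, 0.0003, -0.009, -0.2, 0, 0, 0, 0, 0, -0.009, -0.2, 0, 0, 0, 0, 0, -0.009, -0.2, 0, 0, 0, 0, 0, -0.009, -0.2, 0, 0, 0, 0, 0, -0.009, -0.2]

```text
time_s: 17.35
eef_pos: [0.5698, 0.0596, 0.0214]
eef_rot: [0.558, -0.436, 0.555, 0.437]
wrist_force: [0.3, 2.8, 0.7]
opening: 0.6
```

```bash
python3 go.py 0.017 0.0005 0.021 166.2; python3 m.py wrist w9
```

```text
t 17.35 pos [0.5698 0.0596 0.0214] lane [-0.039   0.0006] F [0.3077 2.7662 0.692 ] open 0.5996520890684259 yawY 166.2397271837426 down [ 0.0026  0.0028 -1.    ]
turn(deg) [0.0399 0.1919 0.107 ] shift before turn [ 0.0002  0.0002 -0.056 ] after turn [ 0.0004  0.0001 -0.056 ]
17.4 [0.5695 0.0581 0.0213] 0.599725178683051
slide_box 0.67 [0.6221 0.0069 0.0035]
slide_box 0.62 [ 0.5541 -0.0083  0.001 ]
rail_a 0.75 [ 0.4997  0.0392 -0.0013]
rail_a 0.74 [0.6239 0.0079 0.0023]
slide_box 0.96 ((0.4491932690143585, 0.10701572895050049), (0.017898516729474068, 0.08245906233787537), 2.128570556640625) [65.8522 67.0093  8.66  ]
[[0.43869999051094055, 0.14790000021457672], [0.44179999828338623, 0.06549999862909317], [0.45969998836517334, 0.06610000133514404], [0.45660001039505005, 0.148499995470047]]
slide_box 0.73 ((0.556118369102478, 0.0029150918126106262), (0.09058480709791183, 0.09399308264255524), 76.1456069946289) [121.6504 118.1473 120.6936]
[[0.49959999322891235, -0.02979999966919422], [0.5909000039100647, -0.052299998700618744], [0.6126000285148621, 0.035599999129772186], [0.5213000178337097, 0.05810000002384186]]
rail_a 0.75 ((0.614456832408905, -0.03157844394445419), (0.07230515033006668, 0.009424411691725254), 76.17472839355469) [174.8529 176.0078 176.9162]
[[0.6011999845504761, -0.06560000032186508], [0.6104000210762024, -0.06780000030994415], [0.6276999711990356, 0.002400000113993883], [0.6184999942779541, 0.004699999932199717]]
rail_a 0.56 ((0.48830488324165344, 0.00016068294644355774), (0.0735570639371872, 0.011888034641742706), 76.1675033569336) [160.9184 161.9907 162.7016]
[[0.47369998693466187, -0.0340999998152256], [0.4853000044822693, -0.03700000047683716], [0.5029000043869019, 0.03449999913573265], [0.49129998683929443, 0.037300001829862595]]
```

Call:
carry_out:
  motion: [0, 0.2, 0.1, 0, 0.0005, -0.007, -0.2, 0, 0, 0, 0, 0, -0.009, -0.2, 0, 0, 0, 0, 0, -0.009, -0.2, 0, 0, 0, 0, 0, -0.009, -0.2, 0, 0, 0, 0, 0, -0.009, -0.2, 0, 0, 0, 0, 0, -0.006, -0.2, 0, 0, 0, 0, 0, -0.004, -0.2]

```text
time_s: 18.4
eef_pos: [0.5561, 0.0066, 0.0213]
eef_rot: [0.556, -0.437, 0.556, 0.437]
wrist_force: [-0.0, 2.3, -0.5]
opening: 0.601
```

```bash
python3 go.py 0.027 0.0005 0.021 166.2; python3 m.py wrist w10| grep -A1 '('
```

```text
t 18.4 pos [0.5561 0.0066 0.0213] lane [ 0.0156 -0.0001] F [-0.0159  2.3094 -0.5208] open 0.6006186867455644 yawY 166.35418569554324 down [ 0.0003  0.001  -1.    ]
turn(deg) [0.1542 0.0587 0.0061] shift before turn [ 0.0003 -0.0006 -0.0114] after turn [ 0.0003 -0.0006 -0.0114]
slide_box 0.67 ((0.5428479909896851, -0.05004987120628357), (0.0906645879149437, 0.09446404129266739), 76.28672790527344) [126.8189 122.9316 125.2799]
[[0.4862000048160553, -0.08290000259876251], [0.578000009059906, -0.10530000180006027], [0.5995000004768372, -0.01720000058412552], [0.5077000260353088, 0.005200000014156103]]
slide_box 0.56 ((0.43476736545562744, 0.07130714505910873), (0.017893770709633827, 0.04775642976164818), 2.357714891433716) [67.1375 68.3579  9.0185]
[[0.42480000853538513, 0.09480000287294388], [0.426800012588501, 0.0471000000834465], [0.4447000026702881, 0.04780000075697899], [0.44269999861717224, 0.09549999982118607]]
rail_a 0.69 ((0.6030834317207336, -0.05674631893634796), (0.12710265815258026, 0.020188406109809875), 76.21037292480469) [157.6399 158.6721 159.5945]
[[0.5781000256538391, -0.1160999983549118], [0.5976999998092651, -0.120899997651577], [0.628000020980835, 0.0026000000070780516], [0.6083999872207642, 0.007400000002235174]]
rail_a 0.69 ((0.48538270592689514, -0.027892060577869415), (0.12762954831123352, 0.019461296498775482), 75.67745208740234) [154.6395 155.623  156.1213]
[[0.4602000117301941, -0.08730000257492065], [0.4790000021457672, -0.09210000187158585], [0.5105999708175659, 0.03150000050663948], [0.4916999936103821, 0.03629999980330467]]
```

Call:
carry_out:
  motion: [0.1, 0.1, 0, 0, 0, -0.004, -0.2, 0, 0, 0, 0, 0, -0.004, -0.2, 0, 0, 0, 0, 0, -0.003, -0.2]

```text
time_s: 19.05
eef_pos: [0.5539, -0.0015, 0.0212]
eef_rot: [0.556, -0.437, 0.556, 0.436]
wrist_force: [0.0, 2.3, -0.2]
opening: 0.599
```

Call:
carry_out:
  motion: [0, 0, 0, 0, 0, -0.003, -0.2]

```text
time_s: 19.15
eef_pos: [0.5534, -0.0035, 0.0212]
eef_rot: [0.556, -0.437, 0.557, 0.436]
wrist_force: [-0.0, 2.9, 0.4]
opening: 0.598
```

```bash
python3 go.py 0.027 0.0005 0.021 166.2
```

```text
t 19.15 pos [ 0.5534 -0.0035  0.0212] lane [ 0.0261 -0.0003] F [-0.0094  2.9173  0.3995] open 0.5982905442852493 yawY 166.2198701560841 down [-0.0004 -0.0033 -1.    ]
turn(deg) [ 0.0198 -0.188   0.0211] shift before turn [ 0.0002 -0.0008 -0.0009] after turn [ 0.0002 -0.0008 -0.0009]
```

Call:
carry_out:
  motion: [0, 0, 0, 0, 0, -0.003, -0.2, 0, 0, 0, 0, 0, -0.003, -0.2]

```text
time_s: 19.35
eef_pos: [0.5522, -0.0078, 0.0211]
eef_rot: [0.555, -0.437, 0.559, 0.434]
wrist_force: [1.1, 2.8, -0.3]
opening: 0.601
```

Call:
carry_out:
  motion: [0, 0, 0, 0, 0, -0.004, -0.2, 0, 0, 0, 0, 0, -0.004, -0.2]

```text
time_s: 19.55
eef_pos: [0.5525, -0.0082, 0.0218]
eef_rot: [0.558, -0.435, 0.559, 0.433]
wrist_force: [3.8, 16.9, 1.2]
opening: 0.6
```

```bash
python3 go.py 0.027 0.0005 0.021 166.2; python3 m.py wrist w11| grep -A1 '('
```

```text
t 19.55 pos [ 0.5525 -0.0082  0.0218] lane [ 0.0309 -0.    ] F [ 3.7538 16.9205  1.2014] open 0.6004932715272423 yawY 165.71531119566265 down [ 0.0017 -0.0034 -1.    ]
turn(deg) [-0.4849 -0.1642  0.1434] shift before turn [ 0.0008 -0.0005  0.0039] after turn [ 0.0008 -0.0005  0.0039]
slide_box 0.69 ((0.5388510823249817, -0.06420551240444183), (0.0921907052397728, 0.09520473331212997), 75.59851837158203) [128.2736 124.2583 126.5413]
[[0.4812999963760376, -0.09700000286102295], [0.5734999775886536, -0.12070000171661377], [0.5964000225067139, -0.03139999881386757], [0.5041999816894531, -0.007699999958276749]]
slide_box 0.62 ((0.43104782700538635, 0.0631081610918045), (0.016554150730371475, 0.03717551752924919), 1.5273168087005615) [65.9693 66.9728  6.5148]
[[0.4223000109195709, 0.08150000125169754], [0.42329999804496765, 0.04430000111460686], [0.4397999942302704, 0.04470000043511391], [0.43880000710487366, 0.08190000057220459]]
rail_a 0.62 ((0.4828993082046509, -0.03806760162115097), (0.1361575722694397, 0.01951480656862259), 75.74765014648438) [155.2969 156.2338 156.7831]
[[0.45669999718666077, -0.10159999877214432], [0.475600004196167, -0.10649999976158142], [0.5091000199317932, 0.025499999523162842], [0.490200012922287, 0.030300000682473183]]
rail_a 0.57 ((0.6006121635437012, -0.06790504604578018), (0.13728196918964386, 0.020010432228446007), 76.68801879882812) [158.2826 159.2542 160.1547]
[[0.5751000046730042, -0.1324000060558319], [0.5945000052452087, -0.13699999451637268], [0.6262000203132629, -0.0034000000450760126], [0.6067000031471252, 0.0012000000569969416]]
```

View pics/w11.png

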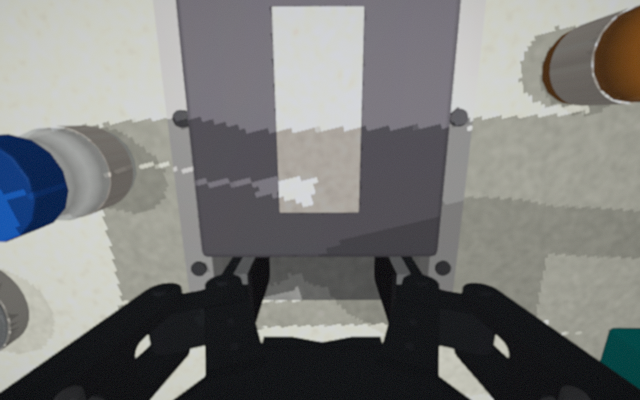

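Call:
carry_out:
  motion: [-0.5, -0.1, 0.1, 0, 0, -0.005, -0.2, 0, 0, 0, 0, 0, -0.005, -0.2]

```text
time_s: 20.1
eef_pos: [0.5524, -0.0084, 0.0222]
eef_rot: [0.557, -0.436, 0.559, 0.433]
wrist_force: [6.6, 23.0, 1.6]
opening: 0.597
```

```bash
python3 go.py 0.027 0.0005 0.021 166.2; python3 m.py wrist w12| grep -A1 '('
```

```text
t 20.1 pos [ 0.5524 -0.0084  0.0222] lane [ 0.0311 -0.0001] F [ 6.5626 23.047   1.6002] open 0.5972970610157479 yawY 165.8236096175613 down [ 0.0013 -0.0053 -1.    ]
turn(deg) [-0.3767 -0.2787  0.1453] shift before turn [ 0.0012 -0.0006  0.0041] after turn [ 0.0012 -0.0006  0.0041]
slide_box 0.93 ((0.5388436913490295, -0.06442315876483917), (0.09238975495100021, 0.09543071687221527), 75.70751190185547) [128.0668 124.0291 126.3121]
[[0.4812000095844269, -0.09740000218153], [0.5737000107765198, -0.12099999934434891], [0.5964999794960022, -0.03139999881386757], [0.5040000081062317, -0.007899999618530273]]
slide_box 0.75 ((0.4309931695461273, 0.06289717555046082), (0.017471550032496452, 0.037561606615781784), 1.532518744468689) [66.6076 67.7764  9.0582]
[[0.42179998755455017, 0.08139999955892563], [0.4228000044822693, 0.04390000179409981], [0.44020000100135803, 0.04439999908208847], [0.4392000138759613, 0.08190000057220459]]
slide_box 0.4 ((0.586040735244751, -0.06866676360368729), (0.10773070901632309, 0.015395828522741795), 76.13260650634766) [158.1646 159.1053 160.0086]
[[0.5656999945
[... 441 characters left out ...]
86066], [0.6064000129699707, 0.001500000013038516]]
rail_a 0.8 ((0.4832420349121094, -0.03844211995601654), (0.13653618097305298, 0.0209188349545002), 76.04742431640625) [154.5217 155.5067 156.0558]
[[0.45660001039505005, -0.10220000147819519], [0.47690001130104065, -0.10719999670982361], [0.5098999738693237, 0.025299999862909317], [0.4896000027656555, 0.030300000682473183]]
rail_a 0.53 ((0.6707413792610168, -0.07981769740581512), (0.08666349202394485, 0.048542570322752), 3.576198101043701) [119.4258  95.1708  79.2984]
[[0.6259999871253967, -0.05829999968409538], [0.6290000081062317, -0.10670000314712524], [0.715499997138977, -0.10130000114440918], [0.7124999761581421, -0.05290000140666962]]
```

The box is stalled firmly against the stop: 23 N and no further travel. I'll back straight off, lift and check.

Call:
carry_out:
  motion: [0, 0, 0, 0, 0, 0.008, -0.2, 0, 0, 0, 0, 0, 0.012, -0.2, 0, 0, 0, 0, 0, 0.02, -0.2, 0, 0, 0, 0, 0, 0.02, -0.2, 0, 0, 0, -0.03, 0, 0.01, -0.2, 0, 0, 0, -0.045, 0, 0.01, -0.2, 0, 0, 0, -0.045, 0, 0.02, -0.2, 0, 0, 0, -0.045, 0, 0.02, -0.2, 0, 0, 0, -0.03, 0, 0.02, -0.2, 0, 0, 0, 0, 0, 0, -0.2]

```text
time_s: 21.45
eef_pos: [0.5864, 0.1345, 0.2215]
eef_rot: [0.554, -0.436, 0.562, 0.432]
wrist_force: [0.5, -0.6, 0.7]
opening: 0.601
```

```bash
python3 go.py -0.1 0 0.2 166.2; python3 m.py wrist w13 | grep -A1 -E '\(|slide|stop'; python3 - <<'E'
from h import *
np.set_printoptions(precision=4,suppress=True)
for c in ['top','scene']:
    T,p=pose(c); ctrl.camera(c)
    for t in ['slide_box','specimen_jar','stain_bottle','petri_stack','tube','marker']:
        for d in ctrl.landmark_of(c,t)[:2]: print(c,t,round(d['conf'],2),w(T,d['point']))
E
```

```text
t 21.45 pos [0.5864 0.1345 0.2215] lane [-0.1158 -0.0012] F [ 0.516  -0.5973  0.7318] open 0.6005250935179072 yawY 165.71662509140953 down [-0.0054 -0.0111 -0.9999]
turn(deg) [-0.4825 -0.6931 -0.1472] shift before turn [ 0.0217 -0.0014 -0.0155] after turn [ 0.0215 -0.0012 -0.0158]
slide_box 0.88 [ 0.3526  0.1526 -0.0006]
rail_a 0.96 [ 0.498   0.0378 -0.0004]
--
slide_box 0.75 ((0.5497206449508667, -0.02014966309070587), (0.023972902446985245, 0.09645642340183258), 75.69335174560547) [66.9092 62.6762 64.4792]
[[0.5, -0.01979999989271164], [0.593500018119812, -0.043699998408555984], [0.599399983882904, -0.020500000566244125], [0.5059999823570251, 0.0034000000450760126]]
rail_a 0.59 ((0.612794041633606, -0.025066953152418137), (0.06727562099695206, 0.018456440418958664), 75.55464935302734) [140.612  141.747  141.2249]
[[0.5954999923706055, -0.05530000105500221], [0.6133000254631042, -0.05990000069141388], [0.6301000118255615, 0.005200000014156103], [0.6122000217437744, 0.009800000116229057]]
rail_a 0.55 ((0.49237486720085144, 0.004638358950614929), (0.06539563834667206, 0.016757844015955925), 75.61582946777344) [144.7405 143.0562 141.7785]
[[0.47609999775886536, -0.02500000037252903], [0.49239999055862427, -0.029100000858306885], [0.5085999965667725, 0.03420000150799751], [0.49239999055862427, 0.03840000182390213]]
top slide_box 0.68 [ 0.5421 -0.0675  0.0013]
top specimen_jar 0.65 [ 0.6545 -0.0764  0.001 ]
top stain_bottle 0.65 [ 0.4093 -0.0647  0.0028]
top petri_stack 0.86 [ 0.7675 -0.0164 -0.0006]
top petri_stack 0.62 [0.6205 0.0071 0.0002]
scene slide_box 0.7 [ 0.5349 -0.0715  0.0033]
scene slide_box 0.58 [ 0.3507  0.1541 -0.0006]
scene specimen_jar 0.85 [ 0.6553 -0.0761  0.003 ]
scene stain_bottle 0.63 [ 0.4086 -0.0623  0.0021]
scene petri_stack 0.95 [ 0.7704 -0.0141  0.0037]
scene tube 0.6 [ 0.7877  0.0748 -0.002 ]
scene marker 0.84 [0.4027 0.3269 0.0003]
```

View pics/w13.png

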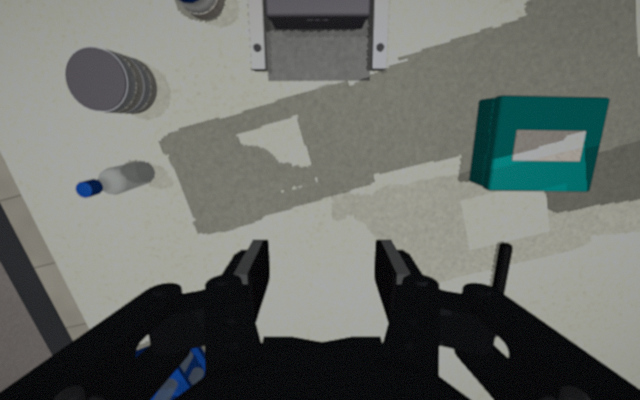

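```bash
python3 -c "
from bench import ctrl
print(ctrl.hand_in())"
```

```text
the job is handed in; nothing more can be done
None
```

The slide box is home against the end stop, and I handed the job in at about 22 s with the gripper clear of everything. No verdict came back.

- **What I did:** I squared and centred the grey box with a two-finger push on its far side. I then pushed it straight down the lane from behind until it stalled against the stop at about 23 N with no more travel. Finally I backed off along the lane and lifted clear.
- **Seating:** The box origin measured 91 mm down the lane from the top camera and 97 mm from the scene camera; home is 95 mm. The contact reading put the rear face about 3–4 mm deeper than nominal, which I take as error in my estimate of the mouth position. The firm stall is my main evidence that it is seated.
- **Alignment:** The box measured 75.7° against 75.6° for the rails. Its sideways offset was about 1–2 mm in the close wrist views. The last coarse readings scattered between -2 and +4 mm, against 8 mm of clearance each side. The wrist views during the push showed a gap at both rails.
- **Other things on the bench:** The jar, bottle, petri stack, tube and marker were all within about 4 mm of where they first measured, which is the detector's noise. The turquoise look-alike was not touched.

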